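# Load the indexing jig and hold its sprung detent in the notch

### The arm

A 6-joint arm with a two-finger parallel gripper is mounted at the origin on the work surface. World frame = base frame: x ahead of the robot, y to its left, z up, the work surface at z = 0. Lengths are in m, angles in rad, forces in N, time in s.
With the tool pointing down it reaches from about 0.3 to 0.775 m from the base axis. Payload 14.6 kg.
Tool frame: the origin (TCP) lies between the finger pads; the fingertips stand ctrl.tip_extent ahead of it and the grasp point (between the pads) lies 3 mm ahead of it (ctrl.tip_extent is the distance from the TCP to the fingertips, in m); z points along the fingers, y is the line along which they close (so a half turn about z gives the same grasp; the last joint's range is limited). The gripper opens to 94 mm and grips with 3 to 60 N. Pads are 16 mm wide; open, the fingers measure 119 mm over their backs; the gripper's body (75 mm by 177 mm) begins 78 mm behind the grasp point.
Start: joints at [-1.226, 0.3, 1.521, -0, 1.321, -0.067], TCP at [0.22, -0.504, 0.227] pointing down, gripper open.
Joint ranges: [-3.03, 3.03], [-0.79, 2.21], [0.23, 2.52], [-1.04, 4.18], [0, 3.07], [-2.55, 2.55]. Speed limits (rad/s): [2.22, 2.22, 2.57, 3.14, 3.14, 3.14].

### API

Orientations are given as [roll, pitch, yaw] about the fixed x, y, z axes, in that order (R = Rz(yaw) Ry(pitch) Rx(roll)).
In Python, from station import ctrl, eyes gives the robot as it stands. The module is installed in compiled form; this text tells all that it offers.
- The arm moves only by the shell command python3 -m crank 'ROWS' [OPENING] [FORCE]. ROWS is a JSON list of rows, 1 to 10 of them, each of 6 numbers: dx, dy, dz in m, then a rotation vector rx, ry, rz in rad; each row shifts and turns the commanded pose from where the row before left it, along the tool's axes as they then stand; what a row does not reach is not made up. A row lasts 1/10 s, in which the tool goes at most 0.05 m and 0.15 rad, less where a joint would pass 70% of its speed; a pose out of reach is approached as far as the arm can. OPENING is the finger opening in m, set as the command begins (- or left out keeps the last). The fingers move at their own pace and stop on an object; FORCE is the grip in N (left out, the last holds). Time passes only in rows, so rows that do not move let the fingers close. It prints the time, the measured TCP pose, the force, the opening and the grip force at its end.
- ctrl.get_obs(): the state, without advancing time (a new reading comes with each control period).
- eyes.camera(name): name is "scene" or "top" or "wrist"; returns a dict with "pixels" (384x512x3 uint8, blue, green, red), "fx", "fy", "cx", "cy" (pixels), "extrinsics" (4x4, takes a point from camera to world coordinates). Camera axes: x right, y up, looking along -z (the intrinsics and any distortion apply to the point x, -y, -z); pixel columns grow to the right and rows downward; lengths in m; the calibration is good to about 2 mm. A picture is of the moment at which its call begins. There is no depth.
- ctrl.hand_in(): hands the job in; it is judged then, once.
The state is a dict: "time_s": time; "qpos": joint angles; "joint_vel": joint speeds; "tau": joint torques, N m; "ee_pos": TCP position; "eef_rot": TCP orientation; "force": force on the tool from outside, world axes, zero at the start; "moment": the same for the moment, N m; "grip_width": finger opening in m; "grip_force": force on a finger pad.
Only numpy, scipy, OpenCV 4.12 (cv2) and the standard library are available. Lean on these libraries where they do the work, as an engineer would, in place of code of your own. Each camera call takes 0.05 s, during which the arm holds its last target. There are 200 camera calls.

### The job

Stand the turned wooden blank in the round nest of the green jig, disc down, with the V notch of its steel disc facing the brass nose of the sprung slide, and let go of it. Then pull the slide's black handle straight out against its springs until the black pointer bar lies over the red band, which draws the nose into the notch, and keep it there: the program finishes while still gripping and holding the handle at the mark. Leave the wax tin, the chisel and the offcut where they are.

Things in the scene. Friction and masses are not known exactly. Their poses are not given: they have to be found in the camera images.
- blank: The loose workpiece, 0.17-0.35 kg, 88 mm tall, upright on the table: dark steel disc (60.5 mm across, 18 mm thick) with a pale turned wooden spindle on top, under 35 mm wide; 53 to 88 mm above the underside it is a plain round spigot of 26 mm diameter, the place to grip. Origin: centre of the underside; z up its axis; x points out through the middle of the V notch.
- notch (a point): Middle of the mouth of the blank's V notch, on the disc's top rim, 30 mm from the blank's axis. The notch runs through the full disc thickness, 16 mm wide at the rim, 3 mm wide at its bottom 14 mm from the axis; the disc top is painted yellow along both sides of it.
- jig: Indexing jig, fixed to the table: green base 225 x 150 x 12 mm (x -120 to 105, y +-75) with the nest, green spring tubes at y +-55 (32 mm high), guide blocks at x -105, y +-55 (38 mm high) and the slide. Origin: on the table under the nest's centre; z up. The slide is pulled along the jig's -x; the brass nose is on the nest's +x side, so a loaded blank's x must point along the jig's x.
- nest (a point): Centre of the nest floor, 12 mm above the table. The nest is a steel ring of 67 mm inner and 80 mm outer diameter standing 8 mm above this floor; the blank's disc stands on the floor inside it with about 3 mm clearance all round.
- slide (a joint): How far the slide is pulled out, m: 0 at rest, 0.045 at its end stop. The springs pull back with 4 N at 0, rising 0.2 N per mm. At 0.027 the pointer is on the middle of the red band. With the notch facing it, the nose meets the bottom of the notch only at about 0.033; the plain rim of a wrongly turned blank stops it at about 0.018 to 0.021.
- handle (a point): Middle of the slide's black handle at grip height, 55 mm above the table; moves with the slide. The handle is an upright plate 16 mm thick along the jig's x, 60 mm wide along its y, 32 to 72 mm above the table, on a steel crossbar (16 x 126 mm, z 16 to 32 mm); at rest 140 mm from the nest centre towards the jig's -x. Pinch its two broad faces from above.
- pointer (a point): Middle of the slide's black pointer bar, 3 mm wide, lying across the jig (along its y), 24 mm above the table, over a white strip on the base; moves with the slide; at rest 55 mm from the nest centre towards the jig's -x.
- band (a point): The middle of the red band painted across the white strip on the base plate: 8 mm wide along the jig's x, 50 mm long along y, 82 mm from the nest's centre on the -x side. Its axes are the jig's.
- nose (a point): Centre of the slide's brass nose: an upright pin of 3 mm radius, 23 to 31 mm above the table, on a 6 mm wide brass bar from the steel crosshead (18 x 126 mm, 36 mm high) behind it; at rest 51 mm from the nest centre towards the jig's +x; moves towards the nest as the handle is pulled.
- tin: Bystander: blue round wax tin, 60 mm diameter, 45 mm tall, loose. Origin: centre of its underside.
- chisel: Bystander: turning chisel lying on the table, about 290 mm long (x -145 to 145 mm), 24 mm thick brown wooden handle towards its -x, flat steel blade towards its +x, loose. Origin: on the table under its middle.
- offcut: Bystander: dark wooden offcut, 40 x 70 x 32 mm, loose. Origin: centre of its underside.
Things that resemble listed ones, but are neither listed nor needed, are in the scene too. Several things have the shape of the blank; the one meant has the colours described above.

How it is judged:
On the way, in this order (a step that is already met when the one before it is completed fails the run):
1. the blank stands released in the nest with its notch facing the nose (horizontal distance between blank and nest below 0.006 m and z of blank in the frame of jig below 0.0145 m and angle between blank's own z axis and vertical below 0.08 rad and angle between the x axis of blank and the x axis of jig, either way round below 0.2 rad and x of notch in the frame of jig above 0.02 m and contact force between the fingers and blank below 0.3 N), for 0.2 s.
2. the slide is gripped and drawn out to the red band (x of pointer in the frame of band between -0.004 and 0.004 m and contact force between the fingers and jig above 3 N), for 0.3 s.
At the end, for the whole second after the job is handed in: Blank in the nest (within 6 mm of its centre, 2.5 mm of its floor, tilt < 0.08 rad), notch facing the nose within 0.2 rad, not touched by the fingers; pointer at rest within 4 mm of the middle of the red band; fingers on the slide with more than 3 N (all of step 1 and all of step 2 and velocity of joint slide between -0.01 and 0.01 m/s); the arm keeps its last pose, push and grip.
It fails at once if the tin is shoved more than 30 mm (distance of tin from where it was at the start of the episode above 0.03 m).
It fails at once if the chisel is shoved more than 30 mm (distance of chisel from where it was at the start of the episode above 0.03 m).
It fails at once if the offcut is shoved more than 30 mm (distance of offcut from where it was at the start of the episode above 0.03 m).
It fails at once if the blank is tipped over (angle between blank's own z axis and vertical above 0.7 rad).
It also fails if it takes over 51 s, if anything falls off the work surface, if the arm or the gripper's body presses on something with over 40 N, if the wrist force passes 120 N, or if a joint passes its speed limit or range.

## Working session

There is one attempt and no reset: what is moved stays moved. The work goes in short steps, Python scripts to look and compute and a shell command to move; the robot and the scene stay as the last step left them, time stands still between calls to the robot, and variables do not carry over. Pictures are saved under pics/ and viewed, at most 10 in all, crops included, and the job is handed in when it is done.

```bash
mkdir -p pics
cat > h.py <<'E'
import numpy as np, cv2
from station import ctrl, eyes
def cam(n):
    c=eyes.camera(n); c['pixels']=np.asarray(c['pixels']); c['extrinsics']=np.asarray(c['extrinsics']); return c
def ray(c,u,v):
    E=c['extrinsics']; d=E[:3,:3]@np.array([(u-c['cx'])/c['fx'],-(v-c['cy'])/c['fy'],-1]); return E[:3,3],d
def onz(c,u,v,z):
    o,d=ray(c,u,v); return o+d*(z-o[2])/d[2]
E
python3 - <<'E'
from h import *
for n in("scene","top"):
    c=cam(n); cv2.imwrite(f'pics/{n}1.png',c['pixels']); print(n,{k:v for k,v in c.items() if k!='pixels'})
o=ctrl.get_obs(); print(o, ctrl.tip_extent)
E
```

```text
scene {'fx': 446.54325243129887, 'fy': 446.54325243129887, 'cx': 251.31771709199947, 'cy': 186.60029349710945, 'extrinsics': array([[ 0.73643339, -0.44579742,  0.50885215,  1.29375008],
       [ 0.67643164,  0.49668063, -0.54382772, -0.8263526 ],
       [-0.01030001,  0.74469659,  0.66732368,  1.00971904],
       [ 0.        ,  0.        ,  0.        ,  1.        ]])}
top {'fx': 452.41369050130584, 'fy': 452.41369050130584, 'cx': 251.71188794232594, 'cy': 194.39004568280743, 'extrinsics': array([[ 0.00687413,  0.97507835, -0.22175429,  0.3512277 ],
       [-0.99995212,  0.00824742,  0.00526746, -0.04690542],
       [ 0.00696509,  0.22170746,  0.97508835,  1.16351398],
       [ 0.        ,  0.        ,  0.        ,  1.        ]])}
{'time_s': 0.1, 'qpos': array([-1.22560431e+00,  3.00439440e-01,  1.52151706e+00, -1.56073716e-05,
        1.32071548e+00, -6.65943180e-02]), 'joint_vel': array([ 0.00016276,  0.00056129, -0.00081045,  0.00080293, -0.00042633,
        0.00067303]), 'tau': array([ 8.91763120e-04, -5.32646120e+01, -3.53284550e+01,  7.09935394e-02,
        2.34411901e-02, -4.72169154e-05]), 'ee_pos': array([ 0.22005915, -0.5038213 ,  0.22693077]), 'eef_rot': array([-3.14051472e+00, -5.67391796e-05,  4.11790172e-01]), 'force': array([0.65555112, 0.94419875, 0.76381914]), 'moment': array([-0.02536064,  0.02482804, -0.04511847]), 'grip_force': 0.0, 'grip_width': 0.09371954294187936} 0.022
```

View pics/scene1.png

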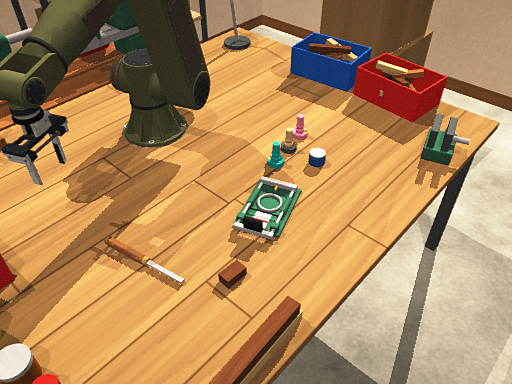

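View pics/top1.png

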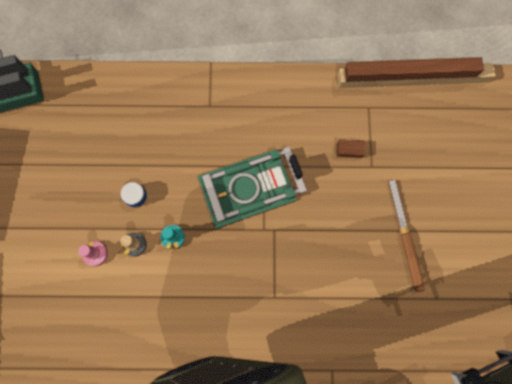

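The scene view shows the jig at about (268,207), with the blank at (289,141) between the pink and teal lookalikes. In the top view the jig is at (245,187), with its black handle at (296,167) on the right. The blank is at (133,243), the tin at (133,194), the offcut at (351,148) and the chisel at (405,235). Next I'll enlarge the top view.

Run:
```python
from h import *
c=cam("top"); p=c['pixels']; 
a=cv2.resize(p[140:235,190:315],None,fx=6,fy=6,interpolation=cv2.INTER_CUBIC)[:,:750]
s=cam("scene")['pixels']
cv2.imwrite('pics/jig.png',a)
b=cv2.resize(p[215:275,70:195],None,fx=6,fy=6,interpolation=cv2.INTER_CUBIC)[:240]
b=cv2.resize(p[222:262,70:195],None,fx=6,fy=6,interpolation=cv2.INTER_CUBIC)
d=cv2.resize(s[110:175,250:350],None,fx=5,fy=5,interpolation=cv2.INTER_CUBIC)
o=np.zeros((240+325,750,3),np.uint8); o[:240]=b; o[240:,:500]=d
cv2.imwrite('pics/bl.png',o)
hsv=cv2.cvtColor(p,cv2.COLOR_BGR2HSV)
# red band in jig
m=((hsv[...,0]<8)|(hsv[...,0]>172))&(hsv[...,1]>130)&(hsv[...,2]>120); m[:,:255]=0;m[:,300:]=0;m[:150]=0;m[210:]=0
v,u=np.nonzero(m); print('red',len(u),u.mean(),v.mean(),onz(c,u.mean(),v.mean(),.0125))
# green jig
m=(abs(hsv[...,0].astype(int)-75)<20)&(hsv[...,1]>80); m[:,:195]=0;m[:,315:]=0;m[:140]=0;m[228:]=0
v,u=np.nonzero(m);print('green',len(u),cv2.minAreaRect(np.c_[u,v].astype(np.float32)))
```

```text
red 22 273.22727272727275 178.04545454545453 [ 0.65758027 -0.10944087  0.0125    ]
green 2073 ((246.76727294921875, 188.0809326171875), (53.54886245727539, 84.18341064453125), 70.82099914550781)
```

View pics/jig.png

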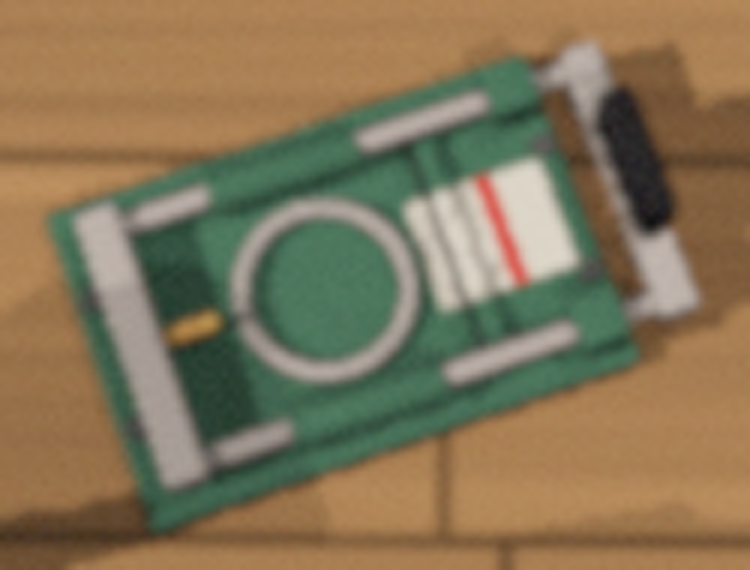

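View pics/bl.png

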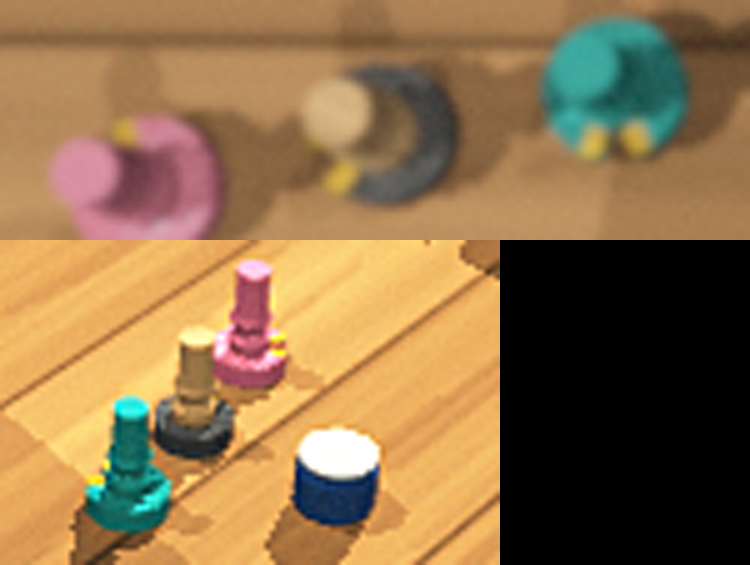

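The jig crop shows the ring centred at (325,290), the red band at (502,231), the brass nose at (195,328) and the handle at (637,158). In the blank crop (also 6x), the spigot top is at (337,110), and the yellow marks are at (343,180) and, half hidden, (316,143). So the notch points down-left.

Run:
```python
from h import *
c=cam("top")
def J(x,y,z,u0=190,v0=140): return onz(c,u0+(x+.5)/6-.5,v0+(y+.5)/6-.5,z)
n=J(325,290,.02); b=J(502,231,.0125); nose=J(218,320,.029); h=J(637,158,.072)
d=(n-b)[:2]; print('nest',n,'band',b,'dist',np.hypot(*d),'yaw',np.arctan2(d[1],d[0]),'nose',nose,h)
d=(nose-h)[:2];print(np.hypot(*d),np.arctan2(d[1],d[0]))
B=lambda x,y,z:J(x,y,z,70,222)
t=B(337,110,.088); m1=B(343,180,.018);m2=B(316,143,.018); print('blank',t,m1,m2,'disc edges',B(457,130,.018),B(395,203,.018),B(390,63,.018))
for m in(m1,m2,(m1+m2)/2): d=(m-t)[:2]; print(np.hypot(*d),np.arctan2(d[1],d[0]))
for nm,x,y in(('pink',85,175),('teal',590,67)): print(nm,B(x,y,.088))
print('tin',onz(c,133,194,.045))
w=cam("wrist"); T=w['extrinsics']; o=ctrl.get_obs()
from scipy.spatial.transform import Rotation as R
Rt=R.from_euler('xyz',o['eef_rot']).as_matrix(); print(Rt.round(3),(Rt.T@(T[:3,3]-o['ee_pos'])).round(3),(Rt.T@T[:3,:3]).round(3),w['fx'])
```

```text
nest [ 0.62837208 -0.03226103  0.02      ] band [ 0.65747771 -0.10950032  0.0125    ] dist 0.0825411773765984 yaw 1.9311653099469348 nose [0.61256432 0.01335312 0.029     ] [ 0.67374342 -0.16291919  0.072     ]
0.18658727205846273 1.904859876361733
blank [0.48222355 0.24616304 0.088     ] [0.46131577 0.26070497 0.018     ] [0.47675518 0.27310962 0.018     ] disc edges [0.48268826 0.21415028 0.018     ] [0.45187442 0.23829715 0.018     ] [0.51089088 0.2441791  0.018     ]
0.02546768423076359 2.5338749692425426
0.02749583836161141 1.7710110054182338
0.024581482838528543 2.1370856979733315
pink [0.45578496 0.3435308  0.088     ]
teal [0.5001568 0.1468067 0.088    ]
tin [0.60407071 0.24754457 0.045     ]
[[ 0.916  0.4   -0.   ]
 [ 0.4   -0.916  0.   ]
 [ 0.    -0.    -1.   ]] [ 0.083 -0.    -0.157] [[-0.     0.959  0.284]
 [ 1.     0.     0.   ]
 [ 0.     0.284 -0.959]] 316.0645292786792
```

```bash
A='[.027,-.029,0,0,0,0]'; 
python3 -m crank '[[0.027,-0.029,0,0,0,0],[0.027,-0.029,0,0,0,0],[0.027,-0.029,0,0,0,0],[0.027,-0.029,0,0,0,0],[0.027,-0.029,0,0,0,0],[0.027,-0.029,0,0,0,0],[0.027,-0.029,0,0,0,0],[0.027,-0.029,0,0,0,0],[0.027,-0.029,0,0,0,0],[0.027,-0.029,0,0,0,0]]'
python3 -m crank '[[0.027,-0.029,0,0,0,0],[0.027,-0.029,0,0,0,0],[0.027,-0.029,0,0,0,0],[0.027,-0.029,0,0,0,0],[0.027,-0.029,0,0,0,0],[0.027,-0.029,0,0,0,0],[0.027,-0.029,0,0,0,0],[0.027,-0.029,0,0,0,0],[0.027,-0.029,0,0,0,0],[0.027,-0.029,0,0,0,0]]'
python3 -m crank '[[0,0,0,0,0,-0.145],[0,0,0,0,0,-0.145],[0,0,0,0,0,-0.145],[0,0,0,0,0,-0.145],[0,0,0,0,0,-0.145],[0,0,0,0,0,-0.145],[0,0,0,0,0,-0.145],[0,0,0,0,0,-0.145],[0,0,0,0,0,0],[0,0,0,0,0,0]]'
python3 - <<'E'
from h import *
c=cam("wrist"); cv2.imwrite('pics/w1.png',c['pixels']); o=ctrl.get_obs(); print(o['ee_pos'],o['eef_rot'])
E
```

```text
time_s: 1.3
ee_pos: [0.3517, -0.1286, 0.2276]
eef_rot: [3.141, -0.0, 0.412]
force: [0.7, 0.2, -0.3]
grip_width: 0.0942
grip_force: 0.0
time_s: 2.3
ee_pos: [0.4831, 0.2454, 0.2274]
eef_rot: [3.142, -0.0, 0.412]
force: [0.2, -1.6, 0.2]
grip_width: 0.0939
grip_force: 0.0
time_s: 3.3
ee_pos: [0.4828, 0.2436, 0.2274]
eef_rot: [-3.142, -0.0, 1.567]
force: [0.9, 0.1, 0.2]
grip_width: 0.0943
grip_force: 0.0
[0.48283302 0.24363522 0.2274298 ] [-3.14155423e+00  2.43423176e-05  1.56763165e+00]
```

View pics/w1.png

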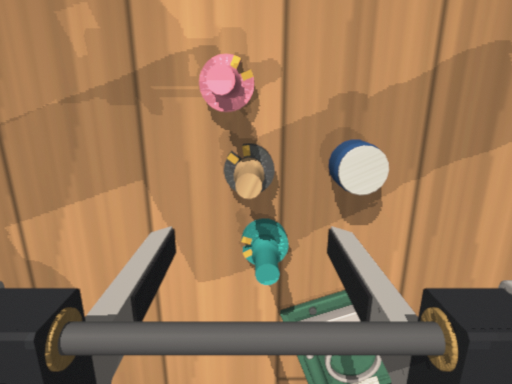

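The wrist view shows the blank with its spigot top at about (249,187) and the yellow marks at (233,158) and (246,151). Both marks are visible, and the teal and pink pieces are clear of the fingers.

```bash
cat >> h.py <<'E'
def blank(c,zb=0.,box=(140,205,215,285)):
    r0,r1,c0,c1=box; p=c['pixels'][r0:r1,c0:c1]; h=cv2.cvtColor(p,cv2.COLOR_BGR2HSV)
    m=((abs(h[...,0].astype(int)-25)<6)&(h[...,1]>180)&(h[...,2]>110)).astype(np.uint8)
    n,l,s,ce=cv2.connectedComponentsWithStats(m); P=[]
    for i in range(1,n):
        if s[i,4]>=15: P.append(onz(c,ce[i][0]+c0,ce[i][1]+r0,zb+.018)); print('mark',s[i,4],ce[i]+[c0,r0],P[-1].round(4))
    return P
E
python3 - <<'E'
from h import *
c=cam("wrist"); P=blank(c)
p=c['pixels'][140:205,215:285]; cv2.imwrite('pics/w2.png',cv2.resize(p,None,fx=8,fy=8,interpolation=cv2.INTER_CUBIC))
print('tin',onz(c,362,169,.045),'spig',onz(c,249,187,.088))
E
```

```text
tin [0.60438852 0.25451639 0.045     ] spig [0.480945   0.24632904 0.088     ]
```

View pics/w2.png

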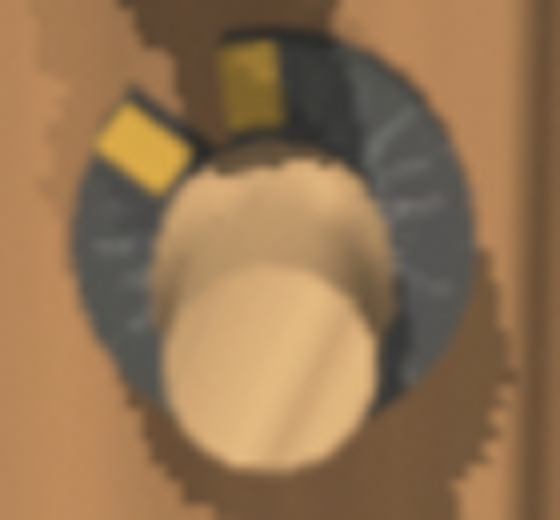

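The crop shows the spigot top centred at (270,366), the marks at (145,148) and (252,87), and the notch mouth between the corners (133,100) and (220,48).

Run:
```python
from h import *
c=cam("wrist")
def B(x,y,z): return onz(c,215+(x+.5)/8-.5,140+(y+.5)/8-.5,z)
t=B(270,366,.088); L=B(72,240,.018);R_=B(474,240,.018); print('spig',t,'L/R',L,R_,'botspig edges',B(162,366,.088),B(380,366,.088), B(290,28,.018))
m1,m2=B(145,148,.018),B(252,87,.018); k1,k2=B(133,100,.018),B(220,48,.018)
for m in((m1+m2)/2,(k1+k2)/2):
    d=(m-t)[:2]; print(np.hypot(*d),np.arctan2(d[1],d[0]))
d=(m2-m1)[:2];print('normal',np.hypot(*d),np.arctan2(d[1],d[0])+np.pi/2); d=(k2-k1)[:2];print(np.hypot(*d),np.arctan2(d[1],d[0])+np.pi/2)
```

```text
spig [0.48029027 0.24802496 0.088     ] L/R [0.4505515  0.24861386 0.018     ] [0.50991001 0.24843924 0.018     ] botspig edges [0.46720406 0.24806423 0.088     ] [0.49362015 0.24798495 0.088     ] [0.48282977 0.27968858 0.018     ]
0.021628081123329757 2.0962389010383378
0.02868081383190696 2.0784990491617954
normal 0.018039412718826527 2.0860047917377953
0.014771830431786289 2.103692646427117
```

```bash
python3 -m crank '[[0.0045,-0.0025,0.02,0,0,0],[0,0,0.03,0,0,0],[0,0,0.03,0,0,0],[0,0,0.03,0,0,0],[0,0,0.025,0,0,0],[0,0,0.0185,0,0,0],[0,0,0,0,0,0],[0,0,0,0,0,0]]'
python3 -m crank '[[0,0,0,0,0,0],[0,0,0,0,0,0],[0,0,0,0,0,0],[0,0,0,0,0,0],[0,0,0,0,0,0],[0,0,0,0,0,0],[0,0,0,0,0,0],[0,0,0,0,0,0]]' 0.015 25
```

```text
time_s: 4.25
ee_pos: [0.4806, 0.2482, 0.0745]
eef_rot: [3.141, -0.0, 1.571]
force: [-0.5, 0.2, -0.5]
grip_width: 0.0942
grip_force: 0.0
time_s: 5.05
ee_pos: [0.4803, 0.2482, 0.0739]
eef_rot: [-3.142, -0.0, 1.572]
force: [-0.1, 0.4, 0.0]
grip_width: 0.0334
grip_force: 0.0
```

```bash
python3 -m crank '[[0,0,0,0,0,0],[0,0,0,0,0,0],[0,0,0,0,0,0],[0,0,0,0,0,0],[0,0,0,0,0,0],[0,0,0,0,0,0]]' 
python3 -m crank '[[0,0,-0.02,0,0,0],[0,0,-0.03,0,0,0],[0,0,-0.04,0,0,0],[0,0,-0.03,0,0,0],[-0.04,0.015,0,0,0,0],[-0.04,0.015,0,0,0,0],[-0.04,0.015,0,0,0,0],[-0.04,0.015,0,0,0,0],[-0.04,0.01,0,0,0,0],[0,0,0,0,0,0]]'
python3 -m crank '[[0,0,0,0,0,0],[0,0,0,0,0,0]]'
python3 - <<'E'
from h import *
c=cam("wrist"); cv2.imwrite('pics/w3.png',cv2.resize(c['pixels'],(800,600),interpolation=cv2.INTER_CUBIC)); o=ctrl.get_obs(); print(o['ee_pos'],o['eef_rot'])
np.save('w3.npy',c,allow_pickle=True)
E
```

```text
time_s: 5.65
ee_pos: [0.4803, 0.2481, 0.0739]
eef_rot: [-3.141, 0.0, 1.572]
force: [0.2, 0.3, -1.3]
grip_width: 0.0258
grip_force: 23.5
time_s: 6.65
ee_pos: [0.5513, 0.0442, 0.1937]
eef_rot: [-3.141, 0.001, 1.568]
force: [0.5, 1.6, -2.3]
grip_width: 0.0256
grip_force: 24.0
time_s: 6.85
ee_pos: [0.5503, 0.049, 0.1939]
eef_rot: [-3.141, -0.0, 1.572]
force: [0.0, -0.4, -1.9]
grip_width: 0.0258
grip_force: 24.0
[0.5503328  0.04919296 0.19395693] [-3.14155682e+00 -1.31088170e-04  1.57301850e+00]
```

View pics/w3.png

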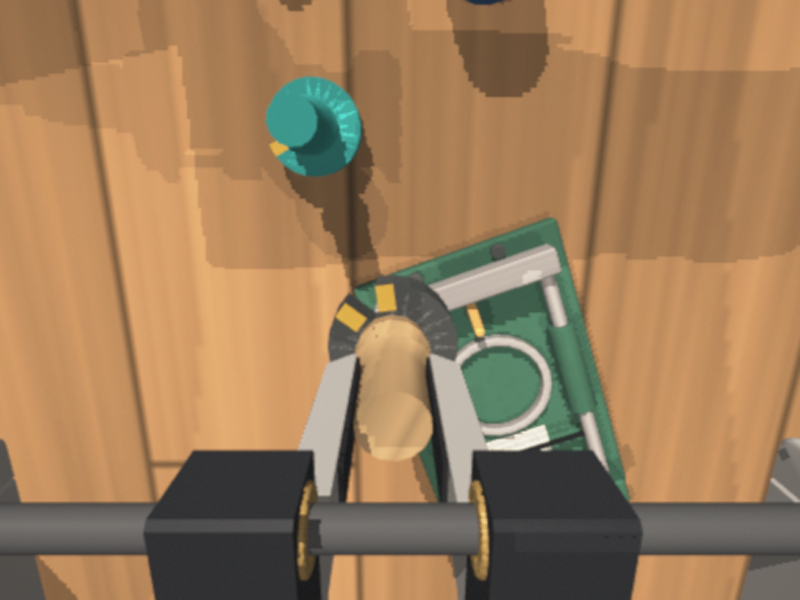

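The held blank shows its marks at (350,318) and (386,297). The nest ring is centred at about (500,384), with its right edge at 552. The nose bar runs along (470,308) to (482,340), and the base's long right edge runs from (555,218) to (628,490).

```bash
cat > j.py <<'E'
from h import *
c=np.load('w3.npy',allow_pickle=True).item()
S=1.5625
def B(x,y,z): return onz(c,(x+.5)/S-.5,(y+.5)/S-.5,z)
p=cv2.resize(c['pixels'],(800,600),interpolation=cv2.INTER_CUBIC); h=cv2.cvtColor(p,cv2.COLOR_BGR2HSV)
# ring: bright unsaturated pixels near ring
m=((h[...,1]<70)&(h[...,2]>130)).astype(np.uint8); r=np.zeros_like(m); r[325:445,462:560]=m[325:445,462:560]
v,u=np.nonzero(r); P=np.array([B(a,b,.02)[:2] for a,b in zip(u,v)])
from scipy.optimize import least_squares
f=least_squares(lambda q:np.hypot(*(P-q[:2]).T)-.03675,[.628,-.032],loss='soft_l1',f_scale=.002); print('nest',f.x,'resid',np.median(abs(f.fun)),len(P))
g=(abs(h[...,0].astype(int)-75)<20)&(h[...,1]>80)
E=[]
for y in range(235,480,5):
    x=np.nonzero(g[y,540:640])[0]
    if len(x): E.append(B(540+x.max(),y,.012)[:2])
E=np.array(E); d=cv2.fitLine(E.astype(np.float32),cv2.DIST_HUBER,0,.001,.001).ravel(); a=np.arctan2(d[1],d[0])%np.pi
print('edge yaw',a,'dist of nest to edge',abs(np.cross(d[:2],f.x-d[2:])))
n=(B(470,308,.029)+0); t=B(482,340,.029); print('nose tip',t, 'yaw from nest',np.arctan2(*(t[:2]-f.x)[::-1]),np.hypot(*(t[:2]-f.x)))
k=(B(350,318,.138),B(386,297,.138)); d=(k[1]-k[0])[:2]; print('blank yaw',np.arctan2(d[1],d[0])+np.pi/2,np.hypot(*d),k)
mm=(k[0]+k[1])[:2]/2-c_ if False else (k[0]+k[1])[:2]/2-np.array([.5503,.0492]); print(np.arctan2(mm[1],mm[0]),np.hypot(*mm))
E
python3 j.py 2>/dev/null
```

```text
nest [ 0.6299437  -0.03142092] resid 0.004603438769054065 4006
edge yaw 1.9199479 dist of nest to edge 0.070488034528399
nose tip [0.61259006 0.01057655 0.029     ] yaw from nest 1.9626357398467964 0.04544156854403171
blank yaw 2.1159980718920446 0.019095217006605512 (array([0.53102434, 0.06252331, 0.138     ]), array([0.54735118, 0.07242591, 0.138     ]))
2.1171284307077713 0.02138792421225062
```

```bash
cat > r.py <<'E'
from h import *
from scipy.optimize import least_squares
def fit(c,p,S,ctr,lab,thr=60):
    h=cv2.cvtColor(p,cv2.COLOR_BGR2HSV); H,W=h.shape[:2]
    v,u=np.mgrid[:H,:W]; m=(h[...,1]<thr)&(h[...,2]>120)
    v,u=v[m],u[m]; P=np.array([onz(c,(a+.5)/S-.5,(b+.5)/S-.5,.02)[:2] for a,b in zip(u,v)])
    q=np.array(ctr)
    for w in(.008,.006,.005,.005):
        d=np.hypot(*(P-q).T); K=P[abs(d-.0367)<w]
        f=least_squares(lambda x:np.hypot(*(K-x[:2]).T)-x[2],[*q,.0367],loss='soft_l1',f_scale=.001); q=f.x[:2]
    print(lab,f.x,np.median(abs(f.fun)),len(K))
c=cam("top"); p=cv2.imread('pics/top1.png')[140:235,190:315]
c=dict(c,cx=c['cx']-190,cy=c['cy']-140); p=cv2.resize(p,None,fx=6,fy=6,interpolation=cv2.INTER_CUBIC)
fit(c,p,6,(.6284,-.0323),'top')
c=np.load('w3.npy',allow_pickle=True).item(); p=cv2.resize(c['pixels'],(800,600),interpolation=cv2.INTER_CUBIC)
p[:,:462]=0; p[:325]=0; p[430:]=0;p[:,560:]=0
fit(c,p,1.5625,(.6284,-.0323),'wrist')
E
python3 r.py
```

```text
top [ 0.62930404 -0.03119057  0.03684882] 0.0023310278735240095 10948
wrist [ 0.62842458 -0.02815238  0.03575363] 0.0019499461915704758 2299
```

```bash
python3 -m crank '[[0.01,-0.03,0,0,0,0],[0,-0.03,0,0,0,0],[0,0,0,0,0,0.09],[0,0,0,0,0,0.09],[0,0,0,0,0,0],[0,0,0,0,0,0]]'
python3 - <<'E'
from h import *
c=cam("wrist"); np.save('w4.npy',c,allow_pickle=True); p=c['pixels']
cv2.imwrite('pics/w4.png',cv2.resize(p[130:330,180:430],None,fx=3,fy=3,interpolation=cv2.INTER_CUBIC)); o=ctrl.get_obs(); print(o['ee_pos'],o['eef_rot'])
E
```

```text
time_s: 7.55
ee_pos: [0.4905, 0.0586, 0.194]
eef_rot: [3.141, -0.0, 1.395]
force: [-0.4, 1.3, -1.0]
grip_width: 0.0255
grip_force: 24.4
[0.49051545 0.05852787 0.19393663] [-3.14157140e+00 -1.64887035e-05  1.39495610e+00]
```

View pics/w4.png

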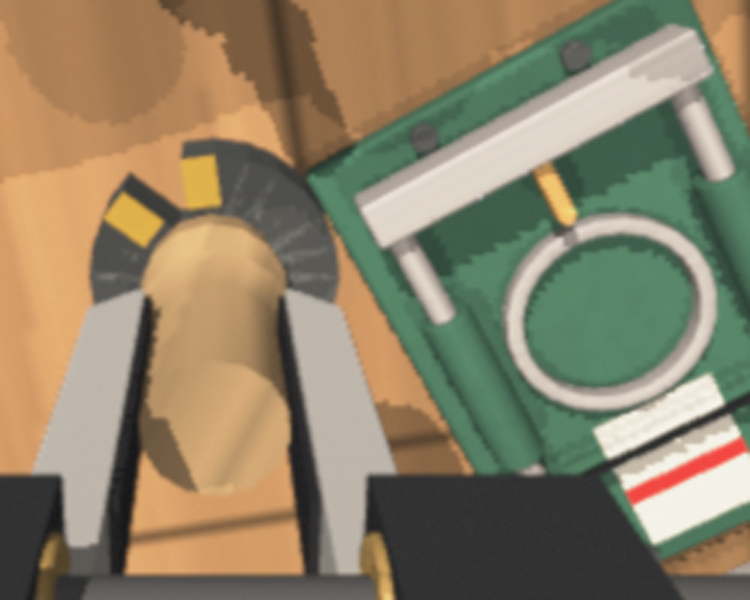

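The whole ring is now visible in this crop (3x, offset (180,130)). Its outer rim spans x 504–717 and y 212–403. The red band runs from (628,495) to (745,447). The held blank's marks are at (135,220) and (201,182), and its disc spans x 91–338.

```bash
cat > k.py <<'E'
from h import *
from scipy.optimize import least_squares
c=np.load('w4.npy',allow_pickle=True).item()
def B(x,y,z): return onz(c,180+(x+.5)/3-.5,130+(y+.5)/3-.5,z)[:2]
p=cv2.resize(c['pixels'][130:330,180:430],None,fx=3,fy=3,interpolation=cv2.INTER_CUBIC); h=cv2.cvtColor(p,cv2.COLOR_BGR2HSV)
g=((abs(h[...,0].astype(int)-75)<20)&(h[...,1]>75)).astype(np.uint8)
n,l,s,ce=cv2.connectedComponentsWithStats(g); i=l[310,610]; print('floor blob',s[i])
r=((h[...,1]<70)&(h[...,2]>100)).astype(np.uint8)
n,l2,s2,_=cv2.connectedComponentsWithStats(r); j=l2[312,514]; print('ring blob',s2[j])
def circ(K,r0):
    f=least_squares(lambda x:np.hypot(*(K-x[:2]).T)-x[2],[.628,-.03,r0],loss='soft_l1',f_scale=.001); return f.x.round(4),np.median(abs(f.fun)).round(5)
ct=max(cv2.findContours((l2==j).astype(np.uint8),cv2.RETR_EXTERNAL,cv2.CHAIN_APPROX_NONE)[0],key=len)[:,0]
ct=ct[(ct[:,1]<330)&~((abs(ct[:,0]-568)<20)&(ct[:,1]<260))]
print('outer upper',circ(np.array([B(*q,.02) for q in ct]),.04))
M=[(504,305),(545,238),(620,212),(690,240),(717,295),(700,350),(655,390),(598,403),(540,372)]
print('manual',circ(np.array([B(*q,.02) for q in M]),.04))
b=(B(628,495,.0125)+B(745,447,.0125))/2; e=B(745,447,.0125)-B(628,495,.0125); print('band',b,np.hypot(*e),'perp',np.arctan2(e[1],e[0])+np.pi/2)
a,d=B(358,200,.036),B(690,25,.036); e=d-a; print('crosshead',np.hypot(*e),np.arctan2(e[1],e[0])+np.pi/2)
t=np.array([.4905,.0585]); m1,m2=B(135,220,.138),B(201,182,.138); e=m2-m1; f=(m1+m2)/2-t
print('blank yaw',np.arctan2(e[1],e[0])+np.pi/2,np.hypot(*e),np.arctan2(f[1],f[0]),np.hypot(*f)); print('disc L,R',B(91,265,.138),B(338,265,.138),'top',B(240,138,.138))
E
python3 k.py
```

```text
floor blob [  527   238   163   147 18641]
ring blob [  500   203   228   257 20753]
outer upper (array([ 0.6261, -0.0292,  0.0413]), np.float64(0.00034))
manual (array([ 0.6274, -0.0275,  0.0394]), np.float64(0.00044))
band [ 0.65634671 -0.10819138] 0.04985097320399094 perp 1.859594180356232
crosshead 0.12248117170889984 1.9086882219434507
blank yaw 1.9332121197723322 0.018177217319972083 1.9279353525329588 0.021600739179295926
disc L,R [0.46183842 0.06625058] [0.52004392 0.05589154] top [0.50215888 0.09074197]
```

```bash
python3 -m crank '[[-0.0124,0.030,0,0,0,0],[-0.0124,0.030,0,0,0,0],[-0.0124,0.030,0,0,0,0],[-0.0124,0.030,0,0,0,0],[-0.0126,0.0302,0,0,0,0],[0,0,0.03,0,0,0],[0,0,0.03,0,0,0],[0,0,0.03,0,0,0],[0,0,0,0,0,0],[0,0,0,0,0,0]]' 
python3 -m crank '[[0,0,0,0,0,0],[0,0,0,0,0,0]]'
python3 - <<'E'
from h import *
c=cam("wrist"); np.save('w5.npy',c,allow_pickle=True); p=c['pixels']
cv2.imwrite('pics/w5.png',cv2.resize(p[130:320,130:380],None,fx=3,fy=3,interpolation=cv2.INTER_CUBIC)); o=ctrl.get_obs(); print(o['ee_pos'],o['eef_rot'])
E
```

```text
time_s: 8.6
ee_pos: [0.6275, -0.0297, 0.1046]
eef_rot: [-3.141, -0.0, 1.393]
force: [0.3, 0.9, -0.8]
grip_width: 0.0259
grip_force: 24.4
time_s: 8.8
ee_pos: [0.628, -0.0298, 0.1057]
eef_rot: [3.139, -0.0, 1.392]
force: [-0.5, -0.1, -1.9]
grip_width: 0.0255
grip_force: 24.4
[ 0.62781685 -0.02981111  0.10545297] [ 3.13937407e+00 -1.73534511e-04  1.39209825e+00]
```

View pics/w5.png

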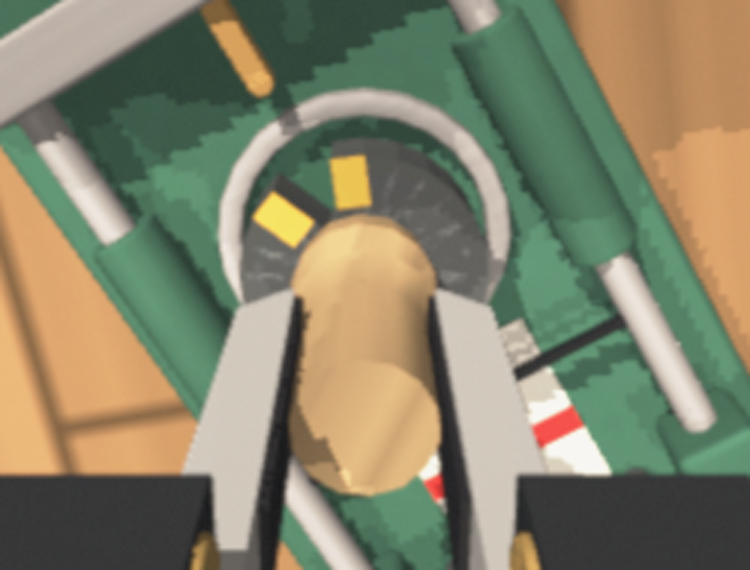

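The crop (3x, offset (130,130)) shows the disc spanning x 243–497 with its top at y=138. The ring's outer rim spans x 220–511 with its top at y=88. The notch, between the marks at (284,219) and (350,182), faces the nose tip at (262,90).

Run:
```python
from h import *
from scipy.optimize import least_squares
c=np.load('w5.npy',allow_pickle=True).item()
def B(x,y,z): return onz(c,130+(x+.5)/3-.5,130+(y+.5)/3-.5,z)[:2]
def circ(M,z,r):
    K=np.array([B(*q,z) for q in M]); f=least_squares(lambda x:np.hypot(*(K-x).T)-r,[.628,-.03]); return f.x.round(4),f.fun.round(4)
R=[(220,230),(238,165),(285,110),(362,88),(440,112),(490,165),(511,230)]
D=[(243,272),(247,240),(375,138),(430,157),(475,200),(497,250)]
zb=.1055-.0739
print(circ(R,.02,.04)); print(circ(D,zb+.018,.03025))
m1,m2=B(284,219,zb+.018),B(350,182,zb+.018); e=m2-m1; print(np.arctan2(e[1],e[0])+np.pi/2)
a,b=B(205,5,.029),B(262,90,.029); e=a-b; print('nose bar yaw',np.arctan2(e[1],e[0]))
```

```text
(array([ 0.628 , -0.0308]), array([-0.001 , -0.0009,  0.0007,  0.0008, -0.0003, -0.0011, -0.0004]))
(array([ 0.6297, -0.0275]), array([ 0.0001, -0.0005,  0.0008, -0.0003, -0.0007,  0.0004]))
1.9178481997216514
nose bar yaw 1.9558549203791455
```

```bash
python3 -m crank '[[-0.0021,-0.0006,0,0,0,0],[0,0,0.005,0,0,0],[0,0,0.004,0,0,0],[0,0,0,0,0,0],[0,0,0,0,0,0]]'
python3 -m crank '[[0,0,0.003,0,0,0],[0,0,0.003,0,0,0],[0,0,0.002,0,0,0],[0,0,0,0,0,0],[0,0,0,0,0,0]]'
```

```text
time_s: 9.35
ee_pos: [0.6262, -0.0317, 0.0947]
eef_rot: [-3.141, 0.0, 1.392]
force: [-0.3, 0.5, -1.1]
grip_width: 0.0255
grip_force: 24.4
time_s: 9.85
ee_pos: [0.6263, -0.0317, 0.0869]
eef_rot: [-3.142, -0.0, 1.392]
force: [0.1, 0.2, -2.1]
grip_width: 0.0253
grip_force: 24.4
```

```bash
python3 -m crank '[[0,0,0.001,0,0,0],[0,0,0,0,0,0],[0,0,0,0,0,0]]'
python3 -m crank '[[0,0,0,0,0,0],[0,0,0,0,0,0],[0,0,0,0,0,0],[0,0,0,0,0,0],[0,0,0,0,0,0],[0,0,0,0,0,0]]' 0.06
python3 -m crank '[[0,0,-0.015,0,0,0],[0,0,-0.03,0,0,0],[0,0,-0.04,0,0,0],[0,0,-0.035,0,0,0],[0,0,0,0,0,0],[0,0,0,0,0,0]]' 0.06
python3 - <<'E'
from h import *
c=cam("wrist"); np.save('w6.npy',c,allow_pickle=True); p=c['pixels']
cv2.imwrite('pics/w6.png',cv2.resize(p[130:330,130:380],None,fx=3,fy=3,interpolation=cv2.INTER_CUBIC)); o=ctrl.get_obs(); print(o['ee_pos'],o['eef_rot'])
E
```

```text
time_s: 10.15
ee_pos: [0.6263, -0.0318, 0.086]
eef_rot: [3.142, -0.0, 1.392]
force: [0.5, 0.0, -2.0]
grip_width: 0.0256
grip_force: 24.4
time_s: 10.75
ee_pos: [0.6263, -0.0318, 0.086]
eef_rot: [3.142, -0.0, 1.392]
force: [-0.3, 0.7, 0.8]
grip_width: 0.06
grip_force: 0.0
time_s: 11.35
ee_pos: [0.6264, -0.0317, 0.2072]
eef_rot: [3.14, -0.0, 1.392]
force: [-0.2, -0.1, -0.4]
grip_width: 0.06
grip_force: 0.0
[ 0.62602142 -0.03173328  0.20585077] [-3.14123707e+00 -1.84521932e-05  1.39177073e+00]
```

View pics/w6.png

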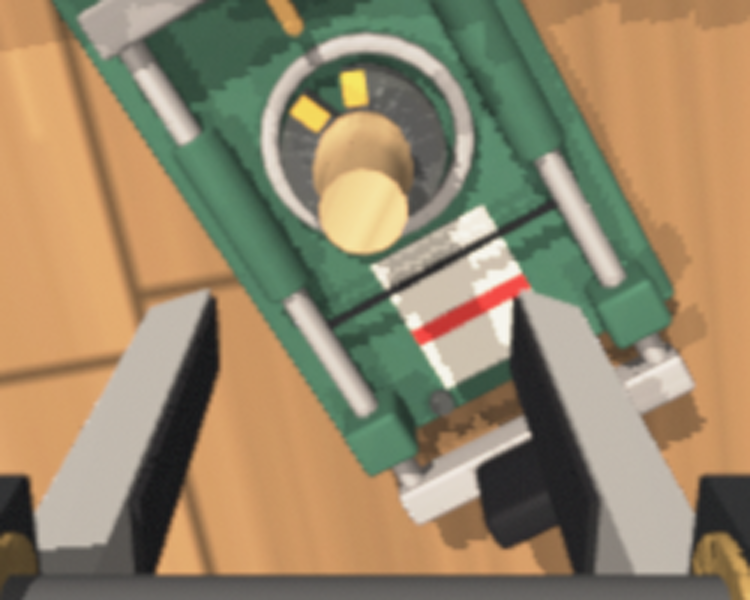

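The blank sits inside the ring, with its notch marks at (309,113) and (354,88) facing the nose at (285,20), and the fingers are clear of it. The handle is at about (515,500), where I expected it. That was my last picture, so from here I go by numbers.

```bash
python3 -m crank '[[0,0,0,0,0,0.149],[0,0,0,0,0,0.149],[0,0,0,0,0,0.149],[0,0,0,0,0,0.149],[0,0,0,0,0,0.149],[0,0,0,0,0,0.149],[0,0,0,0,0,0.149],[0,0,0,0,0,0],[0,0,0,0,0,0]]'
python3 -m crank '[[0,0.028,0,0,0,0],[0,0.028,0,0,0,0],[0,0.028,0,0,0,0],[0,0.028,0,0,0,0],[0.001,0.028,0,0,0,0],[0,0,0.04,0,0,0],[0,0,0,0,0,0],[0,0,0,0,0,0]]'
python3 - <<'E'
from h import *
c=cam("top"); p=c['pixels'][:,:,:]; h=cv2.cvtColor(p,cv2.COLOR_BGR2HSV)
o=ctrl.get_obs(); print(o['ee_pos'],o['eef_rot'])
c=cam("wrist"); E=c['extrinsics']
h=c['pixels'].max(2)
for z,n in((.072,'handle'),):
    for jx in(-.132,-.148):
        for jy in(-.03,.03):
            d=np.array([-.337,.9415]);q=np.array([.628,-.031])+jx*d+jy*np.array([-d[1],d[0]]); k=E[:3,:3].T@(np.r_[q,z]-E[:3,3]); print(n,jx,jy,c['cx']+c['fx']*k[0]/-k[2],c['cy']-c['fy']*k[1]/-k[2])
m=(h<60).astype(np.uint8); n,l,s,ce=cv2.connectedComponentsWithStats(m)
for i in range(1,n):
    if s[i,4]>60: print(s[i],ce[i].round(1))
E
```

```text
time_s: 12.3
ee_pos: [0.626, -0.0317, 0.2051]
eef_rot: [-3.141, 0.001, 0.353]
force: [0.1, 0.4, 0.5]
grip_width: 0.0598
grip_force: 0.0
time_s: 13.1
ee_pos: [0.6748, -0.1626, 0.1658]
eef_rot: [-3.14, 0.001, 0.351]
force: [0.0, -1.0, 1.3]
grip_width: 0.0598
grip_force: 0.0
[ 0.67531273 -0.16256094  0.16726526] [ 3.14121288e+00 -5.74838745e-04  3.51040848e-01]
handle -0.132 -0.03 242.1830639166286 168.95731592439594
handle -0.132 0.03 242.2454600891853 236.92827933618622
handle -0.148 -0.03 261.8774907517908 169.0941660410064
handle -0.148 0.03 260.71650808465466 237.04881183871265
[160 138   5  38  79] [162.6 151.9]
[106 159  39  49 548] [132.3 186.1]
[ 244  161   17   72 1103] [251.9 196.9]
[164 177   8  57 103] [167.1 206.8]
[ 132  230  238   98 2676] [248.2 290. ]
[   0  289  151   95 9240] [ 77.5 338.6]
[ 352  289  160   95 8599] [425.6 337.4]
```

The handle blob (u 244–261, v 161–233) matches the prediction, so I'll descend and grip.

```bash
python3 -m crank '[[0,0,0.03,0,0,0],[0,0,0.03,0,0,0],[0,0,0.025,0,0,0],[0,0,0.015,0,0,0],[0,0,0.006,0,0,0],[0,0,0,0,0,0],[0,0,0,0,0,0]]'
python3 -m crank '[[0,0,0,0,0,0],[0,0,0,0,0,0],[0,0,0,0,0,0],[0,0,0,0,0,0],[0,0,0,0,0,0],[0,0,0,0,0,0],[0,0,0,0,0,0],[0,0,0,0,0,0]]' 0.005 40
```

```text
time_s: 13.9
ee_pos: [0.6758, -0.1631, 0.0617]
eef_rot: [3.14, -0.002, 0.349]
force: [0.3, -0.3, -0.1]
grip_width: 0.0601
grip_force: 0.0
time_s: 14.7
ee_pos: [0.6752, -0.1632, 0.06]
eef_rot: [3.141, -0.0, 0.349]
force: [0.7, -3.4, -0.5]
grip_width: 0.016
grip_force: 40.0
```

```bash
python3 -m crank '[[0,0.005,0,0,0,0],[0,0.005,0,0,0,0],[0,0.005,0,0,0,0],[0,0.005,0,0,0,0],[0,0.004,0,0,0,0],[0,0.003,0,0,0,0],[0,0,0,0,0,0],[0,0,0,0,0,0],[0,0,0,0,0,0],[0,0,0,0,0,0]]'
python3 - <<'E'
from h import *
o=ctrl.get_obs(); d=np.array([-.337,.9415]); print('pulled',-(o['ee_pos'][:2]-[.6752,-.1632])@d, o['force'],o['grip_force'])
q0=np.array([.628,-.031]); y=np.array([-d[1],d[0]])
for n in("wrist","top","scene"):
    c=cam(n); E=c['extrinsics']; p=c['pixels']
    def pr(jx,jy,z):
        k=E[:3,:3].T@(np.r_[q0+jx*d+jy*y,z]-E[:3,3]); return c['cx']+c['fx']*k[0]/-k[2],c['cy']-c['fy']*k[1]/-k[2]
    print(n)
    for jy in(-.04,-.028,-.02,-.01,0,.01,.02,.028,.04):
        r=[]
        for jx in np.arange(-.110,-.045,.002):
            u,v=pr(jx,jy,.0125)
            if 0<=u<511 and 0<=v<383:
                b,g,rr=cv2.getRectSubPix(p,(1,1),(u,v))[0,0].astype(int); r.append('R' if rr>1.7*g else 'W' if min(b,g)>130 else 'K' if max(b,g,rr)<55 else 'g' if g>1.2*rr else '.')
            else: r.append('-')
        print(jy,''.join(r))
E
```

```text
time_s: 15.7
ee_pos: [0.684, -0.1874, 0.0599]
eef_rot: [-3.139, 0.001, 0.349]
force: [-5.6, 7.7, 3.4]
grip_width: 0.0155
grip_force: 40.0
pulled 0.02575849063222039 [-5.64782529  7.72827636  3.36401527] 40.00727713108063
wrist
-0.04 gggggggggggggggggK.gggggggggggggg
-0.028 ..gggggggggggggggK.gggggggggggggg
-0.02 WWWWWWWWWWWWWRRRRK.WWWWWWWWWWWWWW
-0.01 gWWWWWWWWWWWWRRRRK.WWWWWWWWWWWWW.
0 gWWWWWWWWWWW.RRRRK.WWWWWWWWWWWWW.
0.01 gWWWWWWWWWWW.RRRRK.WWWWWWWWWWWWW.
0.02 gWWWWWWWWWWWWRRRRKWWWWWWWWWWWWWW.
0.028 ..ggggggggggggggg.ggggggggggggggg
0.04 ggggggggggggggggg.ggggggggggggggg
top
-0.04 ...gggggggggggggggggggggggggggggg
-0.028 .........WW......WWWWWWWWWWWWWW.g
-0.02 .............R.WWWWWWWWWWWWWWWWWW
-0.01 .................WWWWWWWWWWWWW...
0 .................................
0.01 .................................
0.02 .................................
0.028 .................................
0.04 .................................
scene
-0.04 gggggggggggggggggggKggggggggggggg
-0.028 ...ggKggggggggggggKK.ggWWgggggggg
-0.02 WWWWWWWWWWWWRRRRWW.K.WWWWWWWWWWWW
-0.01 WWWWWW..WWWWRRRRWWWK.WWWWWWWWWW..
0 .WWWWWWWWWW.RRRR...KK............
0.01 ....WWWWWWWWRRRRR...K..WWW...W..g
0.02 ..KKKKKKK............KKKKKKKKKKKK
0.028 KKKKKKKKKKK..WW........K.........
0.04 KKK......KKKKKKKKKKKKKKKKKKKKKKKK
```

Both views, corrected for the pointer's height, put it within about 1 mm of the band's middle. The pull force of 9.2 N fits a slide travel of about 26 mm, past the 21 mm where a plain rim would have stopped it. I'll add a small nudge, let it settle and check again.

```bash
python3 -m crank '[[0,0.0008,0,0,0,0],[0,0,0,0,0,0],[0,0,0,0,0,0],[0,0,0,0,0,0],[0,0,0,0,0,0],[0,0,0,0,0,0],[0,0,0,0,0,0],[0,0,0,0,0,0]]'
python3 - <<'E'
from h import *
o=ctrl.get_obs(); d=np.array([-.337,.9415]); print('pulled',-(o['ee_pos'][:2]-[.6752,-.1632])@d, o['force']@np.r_[d,0],o['grip_force'],abs(o['joint_vel']).max())
q0=np.array([.628,-.031]); y=np.array([-d[1],d[0]]); c=cam('wrist'); E=c['extrinsics']
for z in(.0125,.0255):
  for jy in(-.02,-.01,0,.01,.02):
    r=''
    for jx in np.arange(-.1,-.06,.001):
        k=E[:3,:3].T@(np.r_[q0+jx*d+jy*y,z]-E[:3,3]); b,g,rr=cv2.getRectSubPix(c['pixels'],(1,1),(c['cx']+c['fx']*k[0]/-k[2],c['cy']-c['fy']*k[1]/-k[2]))[0,0].astype(int)
        r+='R' if rr>1.7*g and rr>80 else 'K' if max(b,g,rr)<70 else '.'
    print(z,jy,r, 'R',np.mean([-.1+.001*i for i,x in enumerate(r) if x=='R']).round(4),'K',np.mean([-.1+.001*i for i,x in enumerate(r) if x=='K']).round(4))
E
```

```text
time_s: 16.65
ee_pos: [0.6843, -0.1881, 0.0599]
eef_rot: [-3.139, 0.001, 0.349]
force: [-5.7, 8.3, 3.4]
grip_width: 0.0158
grip_force: 40.0
pulled 0.02653970454753488 9.736663650071561 40.00763475894928 0.0018013908010096169
0.0125 -0.02 ...............RRRRRRRRKK................ R -0.0815 K -0.0765
0.0125 -0.01 ...............RRRRRRR.KK................ R -0.082 K -0.0765
0.0125 0 ...............RRRRRRRKKKK............... R -0.082 K -0.0765
0.0125 0.01 ...............RRRRRRRKKKK............... R -0.082 K -0.0765
0.0125 0.02 ...............RRRRRRRKKK................ R -0.082 K -0.077
0.0255 -0.02 ..........RRRRRRRKK...................... R -0.087 K -0.0825
0.0255 -0.01 ..........RRRRRR.KKK..................... R -0.0875 K -0.082
0.0255 0 ..........RRRRRRKKKK..................... R -0.0875 K -0.0825
0.0255 0.01 .........RRRRRRR.KKK..................... R -0.088 K -0.082
0.0255 0.02 ................KKK...................... R nan K -0.083
  return _methods._mean(a, axis=axis, dtype=dtype,
  ret = ret.dtype.type(ret / rcount)
```

The pointer is at -0.0825 and the band's middle at -0.082, so it is on the mark and steady.

```bash
python3 -c "
from station import ctrl
print(ctrl.hand_in())"
```

```text
the job is handed in; nothing more can be done
None
```

I handed the job in with the blank released in the nest, its notch facing the nose, and the slide gripped at 40 N and held with the pointer about 0.5 mm from the middle of the red band; the hand-in gave no verdict.

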